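Load a watch into the UV curing lamp

ROBOT

A 7-joint arm with a two-finger parallel gripper is mounted at the origin on a cart in front of the work surface, level with it; the furniture and walls round the work are solid. World frame = base frame: x ahead of the robot, y to its left, z up, the work surface at z = 0. Lengths are in m, angles in rad, forces in N, time in s.
With the tool pointing down it reaches from about 0.4 to 0.9 m from the base axis. Payload 5.5 kg.
Tool frame: the origin (TCP) lies at the very end of the fingers, on their centre line; the grasp point (between the pads) lies manip.pinch_z behind it (manip.pinch_z is the distance from the TCP to the grasp point, in m); z points along the fingers, y is the line along which they close (so a half turn about z gives the same grasp; the last joint's range is limited). The gripper opens to 85 mm and grips with 20 to 120 N. Pads are 22 mm wide; open, the fingers measure 114 mm over their backs; the gripper's body (76 mm by 85 mm) begins 54 mm behind the grasp point. The pads swing forward as they close: fully open they stand 13 mm farther back than shut.
Start: joints at [-1.046, 0.501, -0.427, 1.55, 0.221, 1.138, -0.21], TCP at [0.168, 0.628, 0.231] pointing down, gripper open.
Joint ranges: [-2.88, 2.88], [-0.31, 2.03], [-1.54, 1.56], [0.2, 2.42], [-1.41, 4.55], [0.19, 2.02], [-2.57, 2.57]. Speed limits (rad/s): [2.57, 2.57, 3.14, 3.14, 3.14, 3.14, 3.14].

INTERFACE

Orientations are given as a 3x3 rotation matrix whose columns are the frame's x, y, z axes.
In Python, from cell import manip, read_camera, models gives the robot as it stands.
- The arm moves only by the tool step_arm, never from a script. Its argument "increments" is a list of rows, each a list of 3 entries, a list of its own where there are three numbers: the turn, a rotation vector about the world's x, y, z each as a share of 0.1 rad, from -1 to 1, then the shift along the world's x, y, z each as a share of 40 mm, from -1 to 1, then the opening, from 0 (shut) to 1 (fully open). A call has 1 to 8 rows; each row shifts and turns the commanded pose from where the row before left it; what a row does not reach is not made up. A row lasts 1/8 s, in which the tool goes at most 62.5 mm and 10.7 degrees, less where a joint would pass 70% of its speed; a pose out of reach is approached as far as the arm can. A call with a number of a shift or a turn outside -1 to 1 is refused whole. A call with a gripper value outside its range is refused whole. The fingers move at their own pace and stop on an object; the grip force is fixed at half the most. Time passes only in rows, so rows that do not move let the fingers close. It gives the time, the measured TCP pose, the force, the opening and the grip force at its end, in the units of the state.
- manip.sense(): the state, without advancing time (a new reading comes with each control period).
- read_camera(name): name is "scene" or "top" or "wrist"; returns a dict with "img" (384x512x3 uint8, red, green, blue), "fx", "fy", "cx", "cy" (pixels), "extrinsics" (4x4, takes a point from world to camera coordinates); the wrist camera has in their place "tool_from_camera" (4x4, takes a point from camera to tool coordinates, whose origin is the TCP and whose axes are the flange's). Camera axes: x right, y up, looking along -z (the intrinsics and any distortion apply to the point x, -y, -z); pixel columns grow to the right and rows downward; lengths in m; the calibration is good to about 2 mm. The wrist camera is an equidistant fisheye: a pixel r from the principal point sees the ray r / f radians off the axis. A picture is of the moment at which its call begins: read the wrist's pose just before it. There is no depth.
- manip.close_job(): hands the job in; it is judged then, once.
Trained networks look in a picture, given as the dict that the camera call returned (one of the last four; its "shot" number tells which), for a name from the list of things; names that differ only in an ending like _2 or _b are one class to them, and where a whole thing is asked for, a point or a joint stands for the part that bears it (a point fixed in the world has none). Each returns a list of dicts, best first, with "confidence" (0 to 1); they miss things now and then, are a little off and sometimes report something else, mostly with a low value. They report only what shows in the picture. A call takes as long as a camera call. They do not tell look-alikes from the thing itself.
- models.cut_out(picture, name): "pixels" (384x512 bool, what is visible of it) and "point" ([column, row] in pixels, amid what is visible of it).
The state is a dict: "time_s": time; "joints": joint angles; "qd": joint speeds; "tau": joint torques, N m; "eef_pos": TCP position; "tcp_rot": TCP orientation; "contact_force": force on the tool from outside, world axes, zero at the start; "ft_torque": the same for the moment, N m; "grip_width": finger opening in m; "finger_force": force on a finger pad.
Only numpy, scipy, OpenCV 4.12 (cv2) and the standard library are available. Lean on these libraries where they do the work, as an engineer would, in place of code of your own. Each camera call takes 0.05 s, during which the arm holds its last target. There are 200 camera calls.

TASK

Load the watch head into the UV curing lamp for its freshly glued crystal: press the lamp's side touch bar down with one fingertip and hold it so that the spring-closed light shield stays open, and with the other fingertip push the watch along the lane, under the shield, until it is home against the two locating pins. Then draw back and let go of the bar so that the shield shuts in front of the watch, never on it. Only press and push: do not pick the watch up, and leave the tools and the tin around the lamp where they lie.

Things in the scene. Friction and masses are not known exactly. Their poses are not given: they have to be found in the camera images.
- uv_station: UV curing lamp fixed to the bench: grey base 186 x 112 x 6 mm, drum-shaped housing at its back. Origin on the bench, x along the loading lane from its open front end (nearest the robot) towards the housing, y left, z up. Base x -135 to +51, y -72 to +40 mm. Housing from x -24 mm, 57 mm high (61 with the shield open). Nothing on the base moves but touch bar and shield.
- shield (a joint): Angle of the black curved light shield, rad: 0 shut (spring-closed), 1.4 fully open. Radius 40 mm, 79 mm wide. Shut, it stands across the lane, outer face at station x -30.5 mm, lip 2 mm above the deck, so nothing passes; it swings up and back over the drum. Lip at x -22, z 49 mm when at 1.0 rad; x -16, z 53 mm at 1.2 rad. It follows the touch bar: 0.1 rad per mm pressed.
- shield_pivot (a point): Point on the shield's level pivot axis (along station y), in the middle of the housing: station x +10, y 0, z 20 mm.
- touch_bar: Flat aluminium bar with a dark rubber strip beside the lane, on its right (-y), parallel to it: station x -132 to -16, y -69 to -47 mm (middle y -58). Top at z 25 mm when free, 11 mm fully down (travel 14 mm). Press it anywhere along its length; a fingertip can slide along it. Spring 2.7 N at first, 5.1 N at the bottom. Origin at station x 0, y 0, at the height of the bar's top.
- watch: Watch head with black dial, crystal up, pressed in a round off-white cushion of slippery plastic (friction about 0.25): together 46 mm in diameter, 14 mm high (cushion 11 mm), 75 g. Origin at the centre of its underside. It starts on the deck in the lane, 60 to 82 mm in front of the station's origin, outside the shield.
- seat (a point): Where the centre of the watch's underside is when it is home against both pins: station x +2, y 0, z 6 mm. The back of the watch (nearest the lane's open end) is then at x -21 mm.
- loupe: Black eye loupe, 38 mm wide, 33 mm high, standing left of the lane; leave alone.
- parts_tin_0: Round aluminium parts tin, 47 mm wide, 14 mm high, left of the lamp; leave alone.
- tweezers_0: Steel tweezers, 120 mm long, lying right of the lamp along the touch bar; leave alone.
- pin_vice: Pin vice, 92 mm long, lying left of the tin; leave alone.
- lane_mouth (a point): Middle of the lane's open front end, on the deck (station x -134, y 0, z 6 mm). The lane runs from here along station x at y 0 to the seat, between two low guides (inner faces at y +-25.5 mm, tops at z 16 mm) that go on into the housing as far as the pins.
Mind the look-alikes: they are no part of the job. Leave any brown or purple look-alike of the watch alone.

How it is judged:
On the way, in this order (a step that is already met when the one before it is completed fails the run):
1. a fingertip holds the touch bar down and the shield open (over 0.9 rad) while the watch is still outside (value of joint shield above 0.9 rad and contact force between the fingers and touch_bar above 0.5 N and x of watch in the frame of uv_station below -0.045 m), for 0.1 s.
2. the watch has been pushed under the shield while a fingertip still holds it open (value of joint shield above 0.7 rad and contact force between the fingers and touch_bar above 0.3 N and x of watch in the frame of uv_station above -0.006 m), for 0.1 s.
At the end, for the whole second after the job is handed in: The watch lies flat and at rest on the deck with its centre within 4 mm of the seat, and the shield is shut (under 0.08 rad) (horizontal distance between watch and seat below 0.004 m and value of joint shield below 0.08 rad and angle between watch's own z axis and vertical below 0.06 rad and linear speed of watch below 0.01 m/s and z of watch in the frame of uv_station below 0.009 m); the robot touches nothing.
It fails at once if the watch is picked up (8 mm off the deck) or tipped (z of watch in the frame of uv_station above 0.014 m or angle between watch's own z axis and vertical above 0.4 rad).
It fails at once if the open shield comes down on the watch (contact force between shield and watch above 1 N and value of joint shield above 0.1 rad).
It fails at once if one of the things beside the lamp is moved more than 20 mm (distance of any of loupe, parts_tin_0, tweezers_0, pin_vice from where it was at the start of the episode above 0.02 m).
It also fails if it takes over 48 s, if anything falls off the work surface, if the arm or the gripper's body presses on something with over 40 N, if the wrist force passes 120 N, or if a joint passes its speed limit or range.

## Working session

There is one attempt and no reset: what is moved stays moved. The work goes in short steps, Python scripts to look and compute and a tool call to move; the robot and the scene stay as the last step left them, time stands still between calls to the robot, and variables do not carry over. Pictures are saved under pics/ and viewed, at most 10 in all, crops included, and the job is handed in when it is done.

Besides the shell and the picture viewer there is one more tool, called after "Request:" as name(argument=value, ...) on one line, values as JSON. step_arm: Moves the arm, as the interface text tells. Shift numbers are shares of 40 mm and turn numbers shares of 0.1 rad, none past 1 either way. Its arguments: {"type":"object","properties":{"increments":{"type":"array","items":{"type":"array"}}},"required":["increments"]}

```bash
ls; mkdir -p pics; python3 - <<'E'
from cell import manip, read_camera, models
import cv2,numpy as np
s=manip.sense();print(s['time_s'],s['eef_pos'],s['tcp_rot'],s['grip_width'],manip.pinch_z)
np.set_printoptions(precision=4,suppress=True)
ims=[]
for n in ['scene','top']:
    p=read_camera(n);ims.append(p['img']);print(n,p['fx'],p['fy'],p['cx'],p['cy'],p['extrinsics'].tolist(), [k for k in p])
    for o in ['uv_station','shield','touch_bar','watch','loupe','parts_tin_0','tweezers_0','pin_vice']:
        print(o,[(round(r['confidence'],2),np.round(r['point']).tolist(),int(r['pixels'].sum())) for r in models.cut_out(p,o)])
    cv2.imwrite(f'pics/{n}0.png',cv2.resize(p['img'][:,:,::-1],(800,600),interpolation=cv2.INTER_CUBIC))
E
```

```text
pics
0.0 [0.16809025 0.62716532 0.23024237] [[-9.65948851e-01  2.58732511e-01 -5.51421681e-04]
 [ 2.58733095e-01  9.65947013e-01 -1.88521045e-03]
 [ 4.48788930e-05 -1.96368790e-03 -9.99998071e-01]] 0.08507722808759186 0.0187
scene 453.69375798268516 453.69375798268516 246.13594865775292 188.86314414299773 [[0.7772871875835732, -0.6289842116937215, -0.014264973131654634, -0.43261217876900143], [0.38144826399772636, 0.45311354949647115, 0.8057203814946163, -0.23989884943742887], [-0.5003217463908, -0.6317174785477577, 0.5921242921766706, -0.629913373435478], [0.0, 0.0, 0.0, 1.0]] ['img', 'fx', 'fy', 'cx', 'cy', 'extrinsics', 'shot']
uv_station [(0.58, [253.0, 200.0], 3864), (0.57, [254.0, 184.0], 1076)]
shield [(0.66, [251.0, 181.0], 1132)]
touch_bar []
watch [(0.91, [228.0, 275.0], 563), (0.72, [288.0, 268.0], 525), (0.72, [273.0, 153.0], 239), (0.64, [174.0, 249.0], 460), (0.59, [239.0, 203.0], 337), (0.35, [221.0, 183.0], 284)]
loupe [(0.76, [198.0, 192.0], 279), (0.36, [254.0, 201.0], 3757), (0.2, [214.0, 169.0], 131)]
parts_tin_0 [(0.58, [221.0, 184.0], 302)]
tweezers_0 []
pin_vice []
top 388.12605933808527 388.12605933808527 255.18291495062724 192.48338588659877 [[0.025509727474122543, -0.9996339687933626, 0.009010118679885933, -0.026093509040794164], [0.9958898792238996, 0.026195657911707613, 0.0867014184773199, -0.5427797703619913], [-0.08690570903917967, 0.006761356446928286, 0.9961935965440626, -0.8688500327976526], [0.0, 0.0, 0.0, 1.0]] ['img', 'fx', 'fy', 'cx', 'cy', 'extrinsics', 'shot']
uv_station [(0.7, [257.0, 183.0], 3496)]
shield [(0.62, [246.0, 174.0], 580)]
touch_bar [(0.37, [255.0, 185.0], 3462)]
watch [(0.84, [261.0, 268.0], 332), (0.77, [214.0, 124.0], 271), (0.65, [330.0, 215.0], 307), (0.59, [308.0, 252.0], 303)]
loupe [(0.77, [217.0, 214.0], 212)]
parts_tin_0 [(0.73, [210.0, 188.0], 291)]
tweezers_0 []
pin_vice [(0.6, [191.0, 180.0], 149)]
```

View pics/scene0.png

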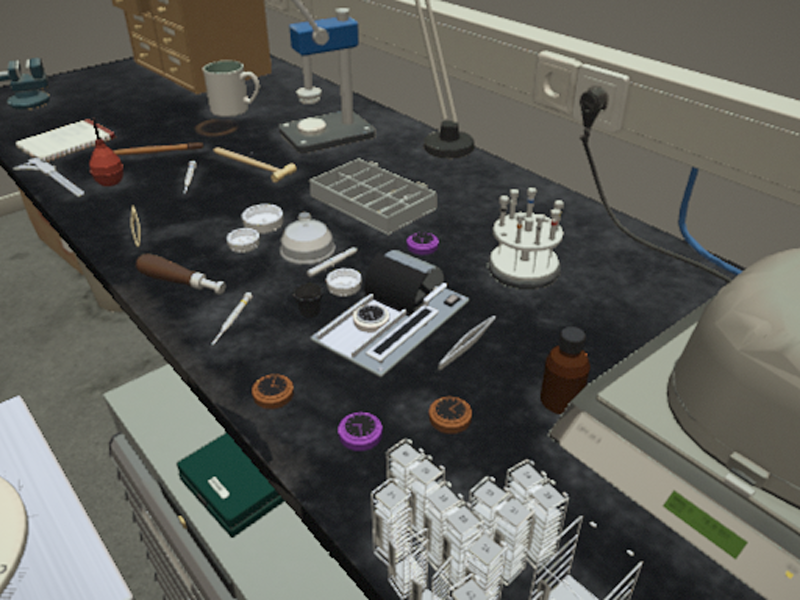

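View pics/top0.png

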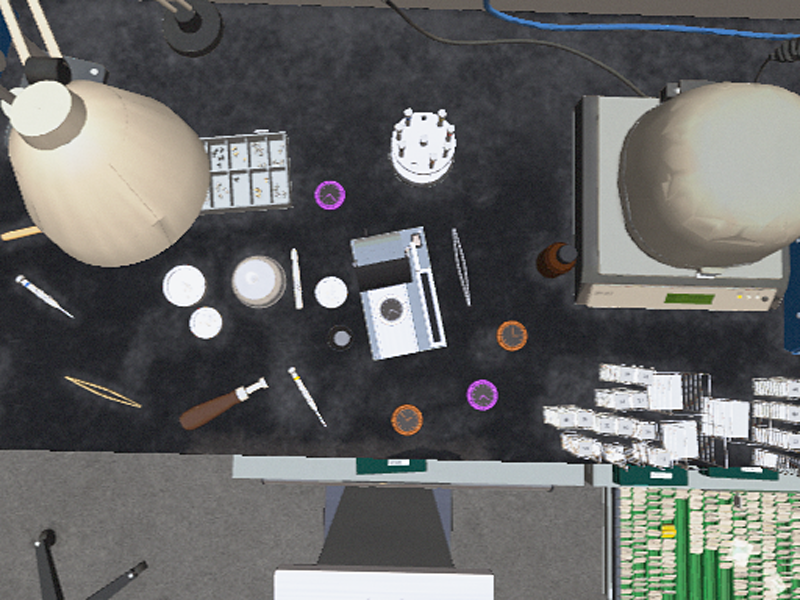

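The scene picture shows the lamp with its lane at about (365,315) and the watch at (371,316). The brown and purple look-alikes lie outside the lane. In the top picture the base corners are at about (350,240), (422,227), (446,347) and (373,360), and the watch is at (391,309).

```bash
cat > h.py <<'E'
import numpy as np
def proj(P,p):
    c=np.atleast_2d(P)@p['extrinsics'][:3,:3].T+p['extrinsics'][:3,3]
    return np.c_[p['cx']+p['fx']*c[:,0]/-c[:,2], p['cy']-p['fy']*c[:,1]/-c[:,2]]
def unproj(uv,p,z):
    R,t=p['extrinsics'][:3,:3],p['extrinsics'][:3,3]
    d=R.T@np.array([(uv[0]-p['cx'])/p['fx'],-(uv[1]-p['cy'])/p['fy'],-1]); o=-R.T@t
    return o+d*(z-o[2])/d[2]
def st(q,P):
    x,y,a=q;P=np.atleast_2d(P);c,s=np.cos(a),np.sin(a)
    return np.c_[x+c*P[:,0]-s*P[:,1],y+s*P[:,0]+c*P[:,1],P[:,2]]
E
python3 - <<'E'
from cell import manip, read_camera, models
import cv2
from h import *
from scipy.optimize import least_squares
C=np.array([[-.135,.04,.006],[-.135,-.072,.006],[.051,-.072,.006],[.051,.04,.006]])
t=read_camera('top');s=read_camera('scene')
ut=np.array([[373,360],[446,347],[422,227],[350,240]])/1.5625-.3
us=np.array([[313,335],[382,374],[468,295]])/1.5625-.3
f=lambda q:np.r_[(proj(st(q,C),t)-ut).ravel(),(proj(st(q,C[:3]),s)-us).ravel()]
r=least_squares(f,[.55,0,0.1],loss='soft_l1');q=r.x;print(q,np.round(f(q),1))
for p in (t,s):
    d=min(models.cut_out(p,'watch'),key=lambda d:np.linalg.norm(np.array(d['point'])-proj(st(q,[-.07,0,.02]),p)[0]))
    v,u=np.nonzero(d['pixels']);m=[(u.min()+u.max())/2,(v.min()+v.max())/2]
    w=unproj(m,p,.015); c_,s_=np.cos(q[2]),np.sin(q[2]);e=w[:2]-q[:2]
    print('watch',d['confidence'],m,w,'st',c_*e[0]+s_*e[1],-s_*e[0]+c_*e[1])
out=[]
lines=[C[[0,1,2,3,0]],np.array([[-.132,-.069,.025],[-.132,-.047,.025],[-.016,-.047,.025],[-.016,-.069,.025],[-.132,-.069,.025]]),np.array([[-.134,.0255,.016],[-.03,.0255,.016]]),np.array([[-.134,-.0255,.016],[-.03,-.0255,.016]])]
for p,(x0,y0,w) in ((t,(215,135,80)),(s,(190,145,130))):
    k=400/w
    im=cv2.resize(p['img'][y0:y0+w*5//4,x0:x0+w,::-1],(400,500),interpolation=cv2.INTER_CUBIC)
    for L in lines: cv2.polylines(im,[np.round((proj(st(q,L),p)-[x0-.5,y0-.5])*k).astype(int)],False,(0,0,255),1)
    out.append(im)
cv2.imwrite('pics/ov.png',np.hstack(out))
E
```

```text
[0.59658642 0.01531779 0.22528167] [ 0.2 -0.   0.6 -1.3 -0.1 -1.5 -0.4 -0.7 -2.6  0.9 -1.   0.1  0.3  1.4]
watch 0.65 [np.float64(249.5), np.float64(198.0)] [0.53084852 0.00076198 0.015     ] st -0.06732827890480247 0.0004965939333998592
watch 0.91 [np.float64(237.0), np.float64(203.5)] [ 0.52937614 -0.00569539  0.015     ] st -0.07020590759430766 -0.005468707455639868
```

View pics/ov.png

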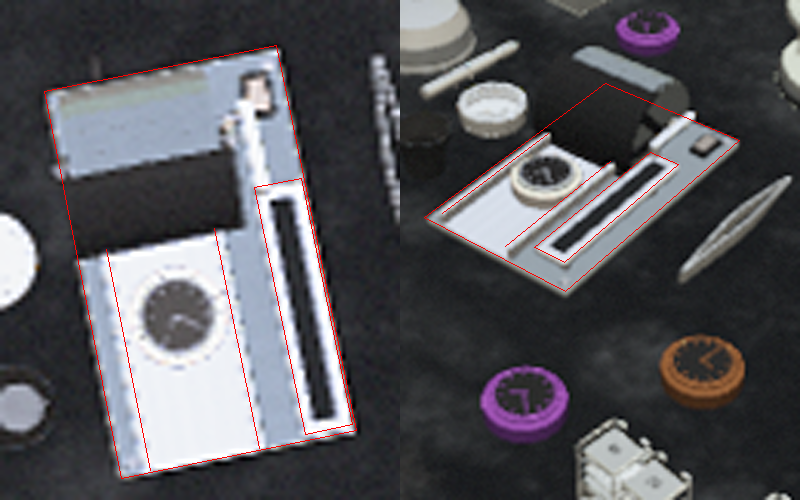

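Both overlays line up with the lamp, and the watch is at station x ≈ -0.068, which matches the given range. I'll move towards the lane mouth.

Request:
step_arm(increments=[[[0,0,0.975],[0.48,-0.97,0],0.5],[[0,0,0.975],[0.48,-0.97,0],0.5],[[0,0,0.975],[0.48,-0.97,0],0.5],[[0,0,0.975],[0.48,-0.97,0],0.5],[[0,0,0.975],[0.48,-0.97,0],0.5],[[0,0,0],[0.48,-0.97,0],0.5],[[0,0,0],[0.48,-0.97,0],0.5],[[0,0,0],[0.48,-0.97,0],0.5]])

```text
time_s: 2.1
eef_pos: [0.3224, 0.3162, 0.2316]
tcp_rot: [[-0.975, -0.224, 0.001], [-0.224, 0.975, 0.0], [-0.001, 0.0, -1.0]]
contact_force: [0.9, 0.1, -0.3]
grip_width: 0.0427
finger_force: 0.0
```

Request:
step_arm(increments=[[[0,0,0],[0.48,-0.97,0],0.5],[[0,0,0],[0.48,-0.97,0],0.5],[[0,0,0],[0.48,-0.97,0],0.5],[[0,0,0],[0.48,-0.97,0],0.5],[[0,0,0],[0.48,-0.97,0],0.5],[[0,0,0],[0.2,-0.97,0],0.5],[[0,0,0],[0,-0.97,-0.3],0.5],[[0,0,0],[0,0,-0.3],0.5]])

```text
time_s: 3.1
eef_pos: [0.426, 0.0429, 0.2072]
tcp_rot: [[-0.976, -0.218, 0.001], [-0.218, 0.976, -0.001], [-0.0, -0.001, -1.0]]
contact_force: [0.3, 0.5, -0.1]
grip_width: 0.0429
finger_force: 0.0
```

```bash
cat >> h.py <<'E'
def projw(P,p,s):
    T=p['tool_from_camera'];R=np.array(s['tcp_rot']);P=np.atleast_2d(P)
    t=(P-np.array(s['eef_pos']))@R
    c=(t-T[:3,3])@T[:3,:3]
    v=np.c_[c[:,0],-c[:,1],-c[:,2]];r=np.hypot(v[:,0],v[:,1]);th=np.arctan2(r,v[:,2])
    return np.c_[p['cx']+p['fx']*th*v[:,0]/r,p['cy']+p['fy']*th*v[:,1]/r]
q0=np.array([0.5966,0.0153,0.2253])
C=np.array([[-.135,.04,.006],[-.135,-.072,.006],[.051,-.072,.006],[.051,.04,.006]])
lines=[C[[0,1,2,3,0]],np.array([[-.132,-.069,.025],[-.132,-.047,.025],[-.016,-.047,.025],[-.016,-.069,.025],[-.132,-.069,.025]]),np.array([[-.134,.0255,.016],[-.03,.0255,.016]]),np.array([[-.134,-.0255,.016],[-.03,-.0255,.016]])]
def seg(L,n=20): return np.vstack([np.linspace(a,b,n) for a,b in zip(L[:-1],L[1:])])
E
cat > w.py <<'E'
from cell import manip, read_camera, models
import cv2,sys
from h import *
s=manip.sense();p=read_camera('wrist');print(s['time_s'],s['eef_pos'],p['fx'],p['cx'],p['cy'],s['contact_force'])
for d in models.cut_out(p,'watch')[:4]: 
    v,u=np.nonzero(d['pixels']);print(d['confidence'],d['point'],u.min(),u.max(),v.min(),v.max())
print('pred watch',projw(st(q0,[-.068,0,.018]),p,s))
np.savez('w.npz',img=p['img'],T=p['tool_from_camera'],fx=p['fx'],cx=p['cx'],cy=p['cy'],R=s['tcp_rot'],e=s['eef_pos'])
im=cv2.resize(p['img'][:,:,::-1],(800,600),interpolation=cv2.INTER_CUBIC)
for L in lines: cv2.polylines(im,[np.round((projw(st(q0,seg(L)),p,s)+.5)*1.5625).astype(int)],False,(0,0,255),1)
cv2.imwrite(sys.argv[1],im)
E
python3 w.py pics/w1.png
```

```text
3.1 [0.42596025 0.04285015 0.20717268] 297.3186396354542 256.6594491829375 192.4386019622167 [ 0.27154135  0.49059276 -0.13839181]
0.95 [207.0, 112.3] 188 228 91 129
0.94 [84.6, 189.8] 70 99 171 203
0.68 [118.2, 127.1] 101 135 109 145
0.57 [213.6, 228.3] 189 224 225 255
pred watch [[204.12144854 243.92157048]]
```

View pics/w1.png

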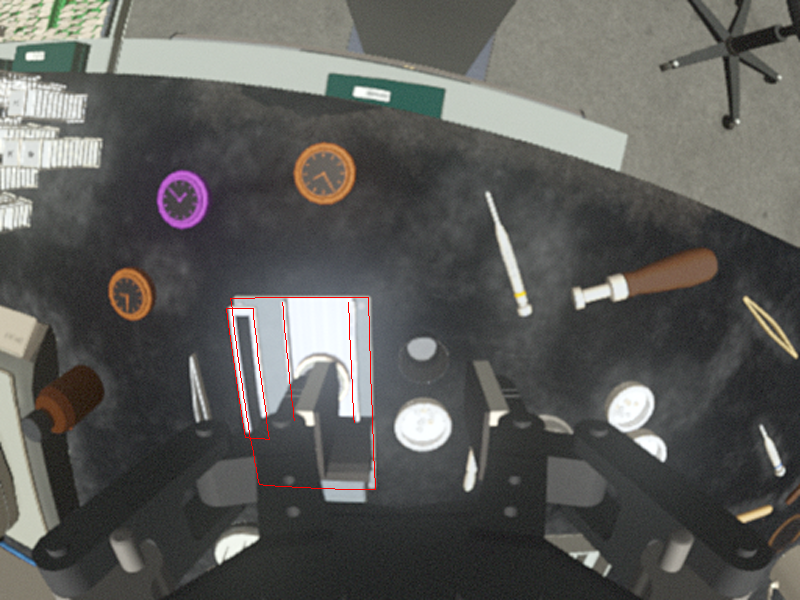

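The wrist picture shows the fitted outline on the lamp: lane mouth front edge at row 297, bar at about (245,370), watch at (325,370) partly behind a finger. I'll move over the press point and roll slightly so that the lane finger sits lower.

Request:
step_arm(increments=[[[-0.59,-0.13,0.05],[0.58,-0.67,0],0.5],[[0,0,0],[0.58,-0.67,0],0.5],[[0,0,0],[0.58,-0.67,0],0.5],[[0,0,0],[0,0,-0.9],0.5],[[0,0,0],[0,0,-0.9],0.5],[[0,0,0],[0,0,-0.9],0.5],[[0,0,0],[0,0,-0.6],0.5],[[0,0,0],[0,0,0],0.5]])

```text
time_s: 4.2
eef_pos: [0.4942, -0.0329, 0.0739]
tcp_rot: [[-0.973, -0.231, 0.01], [-0.231, 0.971, -0.058], [0.004, -0.059, -0.998]]
contact_force: [-0.3, 0.5, 0.0]
grip_width: 0.0425
finger_force: 0.0
```

```bash
python3 w.py pics/w2.png
```

```text
4.2 [ 0.49420631 -0.03285535  0.07393895] 297.3186396354542 256.6594491829375 192.4386019622167 [-0.28717844  0.46459838  0.01599586]
0.9 [283.8, 261.6] 262 300 234 288
0.88 [151.6, 68.9] 123 182 36 95
0.8 [308.2, 47.0] 278 343 12 74
0.74 [91.3, 169.4] 67 114 139 193
pred watch [[290.54044531 263.84842191]]
```

View pics/w2.png

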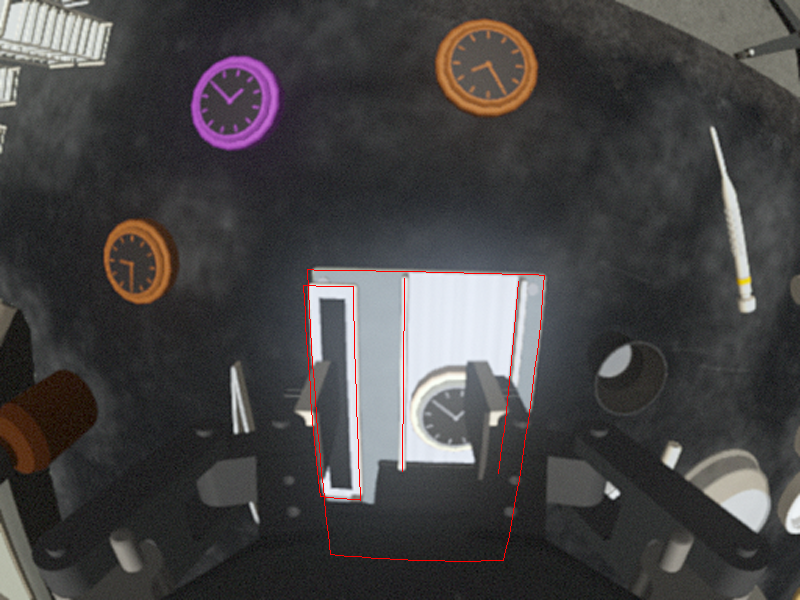

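The outline still fits to about 1 mm: bar under the left finger at (335,400), lane finger behind the watch at (450,410). I'll shift sideways and come down.

Request:
step_arm(increments=[[[0,0,0],[0.03,-0.1,-0.5],0.5],[[0,0,0],[0,0,-0.5],0.5],[[0,0,0],[0,0,-0.2],0.5],[[0,0,0],[0,0,-0.1],0.5],[[0,0,0],[0,0,0],0.5]])

```text
time_s: 4.92
eef_pos: [0.4972, -0.0384, 0.0239]
tcp_rot: [[-0.973, -0.228, 0.014], [-0.229, 0.972, -0.059], [-0.0, -0.061, -0.998]]
contact_force: [-0.3, -0.4, -0.3]
grip_width: 0.0426
finger_force: 0.0
```

Request:
step_arm(increments=[[[0,0,0],[0,0,-0.1],0.5],[[0,0,0],[0,0,0],0.5]])

```text
time_s: 5.18
eef_pos: [0.4975, -0.0385, 0.0198]
tcp_rot: [[-0.973, -0.228, 0.015], [-0.229, 0.972, -0.059], [-0.001, -0.061, -0.998]]
contact_force: [1.5, -0.0, 3.5]
grip_width: 0.0424
finger_force: 1.7
```

Request:
step_arm(increments=[[[0,0,0],[0,0,-0.1],0.5],[[0,0,0],[0,0,0],0.5]])

```text
time_s: 5.42
eef_pos: [0.4975, -0.0385, 0.0155]
tcp_rot: [[-0.973, -0.228, 0.015], [-0.229, 0.972, -0.059], [-0.001, -0.061, -0.998]]
contact_force: [1.9, 0.8, 3.9]
grip_width: 0.0429
finger_force: 1.8
```

Request:
step_arm(increments=[[[0,0,0],[0,0,-0.1],0.5],[[0,0,0],[0,0,0],0.5]])

```text
time_s: 5.68
eef_pos: [0.4974, -0.0385, 0.0115]
tcp_rot: [[-0.973, -0.228, 0.014], [-0.229, 0.972, -0.059], [-0.001, -0.061, -0.998]]
contact_force: [1.5, 0.2, 4.9]
grip_width: 0.0426
finger_force: 1.9
```

```bash
cat > v.py <<'E'
from cell import manip, read_camera, models
import cv2,sys
from h import *
s=manip.sense();print(s['time_s'],s['eef_pos'],s['contact_force'],s['finger_force'])
p=read_camera('scene');t=read_camera('top');k=4
e=np.array(s['eef_pos'])[:2]-q0[:2];c,n=np.cos(q0[2]),np.sin(q0[2]);print('tcp st',c*e[0]+n*e[1],-n*e[0]+c*e[1])
im=cv2.resize(p['img'][145:270,180:280,::-1],(400,500),interpolation=cv2.INTER_CUBIC)
for a,col in ((1.0,(0,0,255)),(1.2,(0,255,0))):
    x,z={1.0:(-.022,.049),1.2:(-.016,.053)}[a]
    L=st(q0,[[x,.0395,z],[x,-.0395,z]]);cv2.polylines(im,[np.round((proj(L,p)-[179.5,144.5])*k).astype(int)],False,col,1)
i2=cv2.resize(t['img'][140:240,215:295,::-1],(400,500),interpolation=cv2.INTER_CUBIC)
for a,col in ((1.0,(0,0,255)),(1.2,(0,255,0))):
    x,z={1.0:(-.022,.049),1.2:(-.016,.053)}[a]
    L=st(q0,[[x,.0395,z],[x,-.0395,z]]);cv2.polylines(i2,[np.round((proj(L,t)-[214.5,139.5])*5).astype(int)],False,col,1)
cv2.imwrite(sys.argv[1],np.hstack([im,i2]))
E
python3 v.py pics/v1.png
```

```text
5.675 [ 0.49739425 -0.03846106  0.01146737] [1.46861382 0.23275186 4.90430377] 1.9418930931715295
tcp st -0.10870869540062392 -0.030239918334747904
```

View pics/v1.png

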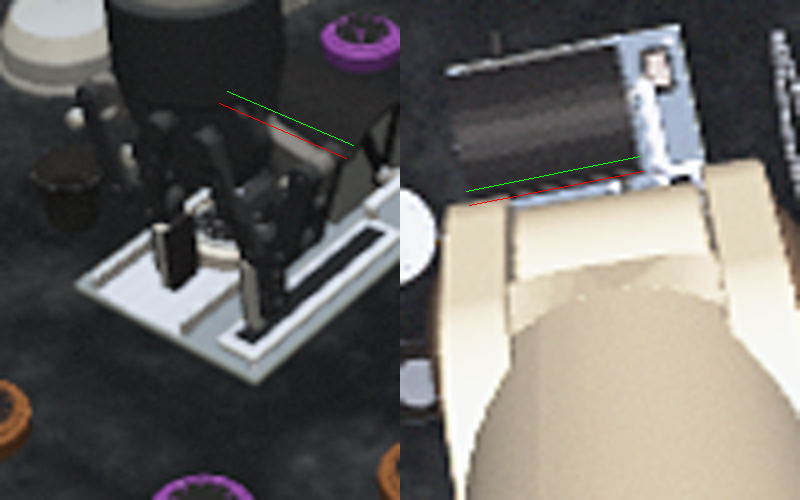

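In the top view the shield's lip lies between the 1.0 and 1.2 rad marks, with the watch still outside. I'll press 2 mm more, then push along the lane.

Request:
step_arm(increments=[[[0,0,0],[0,0,-0.05],0.5],[[0,0,0],[0,0,0],0.5],[[0,0,0],[0.15,0.035,0],0.5],[[0,0,0],[0.195,0.045,0],0.5],[[0,0,0],[0.195,0.045,0],0.5],[[0,0,0],[0.195,0.045,0],0.5],[[0,0,0],[0.195,0.045,0],0.5],[[0,0,0],[0,0,0],0.5]])

```text
time_s: 6.78
eef_pos: [0.5356, -0.0294, 0.0096]
tcp_rot: [[-0.973, -0.229, 0.016], [-0.229, 0.972, -0.058], [-0.002, -0.061, -0.998]]
contact_force: [-0.4, 0.3, 4.6]
grip_width: 0.043
finger_force: 2.0
```

```bash
python3 v.py pics/v2.png
```

```text
6.775 [ 0.5356252  -0.02939853  0.00961771] [-0.39051622  0.30580289  4.60651897] 1.9890443256008439
tcp st -0.06941938614179494 -0.029947170651669356
```

View pics/v2.png

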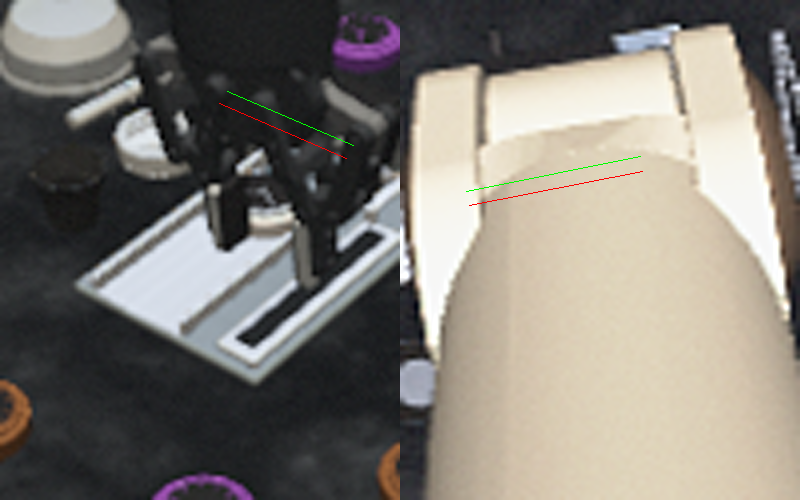

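The watch is moving ahead of the lane finger while the other finger holds the bar down. I'll carry on.

Request:
step_arm(increments=[[[0,0,0],[0.17,0.039,0],0.5],[[0,0,0],[0.17,0.039,0],0.5],[[0,0,0],[0.17,0.039,0],0.5],[[0,0,0],[0.17,0.039,0],0.5],[[0,0,0],[0,0,0],0.5]])

```text
time_s: 7.5
eef_pos: [0.5625, -0.0234, 0.0095]
tcp_rot: [[-0.973, -0.229, 0.015], [-0.229, 0.972, -0.059], [-0.001, -0.061, -0.998]]
contact_force: [-0.1, -1.1, 3.5]
grip_width: 0.0428
finger_force: 2.0
```

Request:
step_arm(increments=[[[0,0,0],[0.07,0.016,0],0.5],[[0,0,0],[0.05,0.011,0],0.5],[[0,0,0],[0,0,0],0.5]])

```text
time_s: 7.88
eef_pos: [0.5658, -0.0226, 0.0092]
tcp_rot: [[-0.974, -0.228, 0.013], [-0.229, 0.972, -0.059], [0.001, -0.06, -0.998]]
contact_force: [-3.3, -1.9, 4.2]
grip_width: 0.0428
finger_force: 2.2
```

Request:
step_arm(increments=[[[0,0,0],[0.05,0.011,0],0.5],[[0,0,0],[0,0,0],0.5]])

```text
time_s: 8.12
eef_pos: [0.568, -0.0221, 0.0093]
tcp_rot: [[-0.973, -0.228, 0.013], [-0.229, 0.972, -0.059], [0.0, -0.06, -0.998]]
contact_force: [-3.7, -1.4, 4.5]
grip_width: 0.0427
finger_force: 2.2
```

```bash
python3 - <<'E'
from cell import manip, read_camera, models
import cv2
from h import *
s=manip.sense();print(s['eef_pos'],s['contact_force'])
p=read_camera('scene');w=read_camera('wrist')
for d in models.cut_out(w,'watch')[:5]: print(d['confidence'],d['point'])
im=cv2.resize(p['img'][150:225,205:285,::-1],(480,450),interpolation=cv2.INTER_CUBIC)
th=np.linspace(0,2*np.pi,40)
L=st(q0,np.c_[.002+.023*np.cos(th),.023*np.sin(th),0*th+.017])
cv2.polylines(im,[np.round((proj(L,p)-[204.5,149.5])*6).astype(int)],True,(0,0,255),1)
i2=cv2.resize(w['img'][150:300,150:390,::-1],(720,450),interpolation=cv2.INTER_CUBIC)[:,200:520]
pp=projw(st(q0,np.c_[.002+.023*np.cos(th),.023*np.sin(th),0*th+.017]),w,s)
cv2.polylines(i2,[np.round((pp-[149.5,149.5])*3-[200,0]).astype(int)],True,(0,0,255),1)
cv2.imwrite('pics/c1.png',np.hstack([im,i2]))
E
```

```text
[ 0.56798282 -0.02212112  0.00934163] [-3.72740731 -1.41906221  4.45518192]
0.83 [38.3, 75.3]
0.7 [293.1, 297.3]
```

View pics/c1.png

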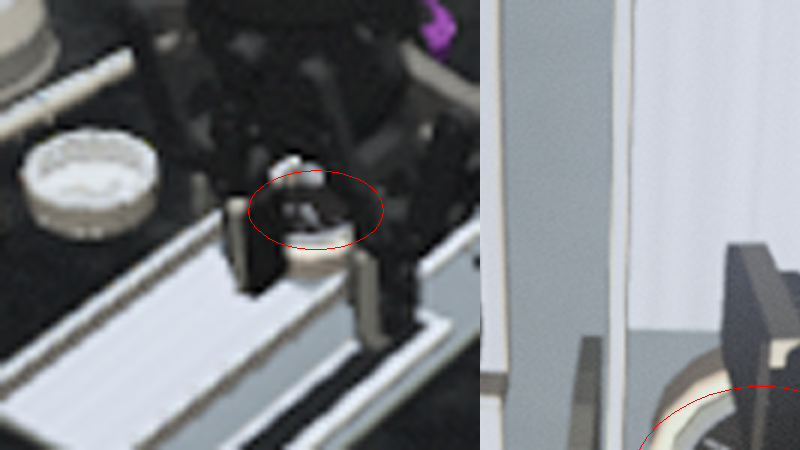

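The watch's near edge is still about 4 mm short of the seat outline, and it is still advancing against friction. I'll keep pushing gently until the force rises.

Request:
step_arm(increments=[[[0,0,0],[0.05,0.011,0],0.5],[[0,0,0],[0,0,0],0.5]])

```text
time_s: 8.52
eef_pos: [0.57, -0.0217, 0.0093]
tcp_rot: [[-0.973, -0.228, 0.013], [-0.229, 0.972, -0.059], [0.0, -0.06, -0.998]]
contact_force: [-3.7, -0.1, 5.2]
grip_width: 0.0429
finger_force: 2.2
```

Request:
step_arm(increments=[[[0,0,0],[0.04,0.009,0],0.5],[[0,0,0],[0,0,0],0.5]])

```text
time_s: 8.78
eef_pos: [0.5716, -0.0214, 0.0093]
tcp_rot: [[-0.973, -0.228, 0.013], [-0.229, 0.972, -0.059], [0.001, -0.06, -0.998]]
contact_force: [-3.1, -1.9, 4.5]
grip_width: 0.0428
finger_force: 2.3
```

Request:
step_arm(increments=[[[0,0,0],[0.03,0.007,0],0.5],[[0,0,0],[0,0,0],0.5]])

```text
time_s: 9.02
eef_pos: [0.5721, -0.0213, 0.0092]
tcp_rot: [[-0.973, -0.228, 0.012], [-0.229, 0.972, -0.059], [0.002, -0.06, -0.998]]
contact_force: [-4.6, -0.2, 4.2]
grip_width: 0.043
finger_force: 3.4
```

Request:
step_arm(increments=[[[0,0,0],[0.04,0.009,0],0.5],[[0,0,0],[0,0,0],0.5]])

```text
time_s: 9.28
eef_pos: [0.5724, -0.0213, 0.0089]
tcp_rot: [[-0.974, -0.228, 0.009], [-0.229, 0.972, -0.06], [0.004, -0.06, -0.998]]
contact_force: [-7.4, -1.2, 6.6]
grip_width: 0.043
finger_force: 4.6
```

The force rises and the motion stalls with the fingertip front at station x -0.021, so the watch is home. I'll draw back with the bar still held down.

Request:
step_arm(increments=[[[0,0,0],[-0.1,-0.023,0],0.5],[[0,0,0],[-0.25,-0.057,0],0.5],[[0,0,0],[-0.3,-0.069,0],0.5],[[0,0,0],[-0.3,-0.069,0],0.5],[[0,0,0],[-0.3,-0.069,0],0.5],[[0,0,0],[-0.3,-0.069,0],0.5],[[0,0,0],[0,0,0],0.5]])

```text
time_s: 10.15
eef_pos: [0.5094, -0.0357, 0.0089]
tcp_rot: [[-0.974, -0.227, 0.009], [-0.228, 0.972, -0.06], [0.005, -0.06, -0.998]]
contact_force: [-1.1, -0.1, 3.7]
grip_width: 0.0426
finger_force: 2.1
```

```bash
python3 - <<'E'
from cell import manip, read_camera, models
import cv2
from h import *
s=manip.sense();print(s['eef_pos'],s['contact_force'])
p=read_camera('scene');w=read_camera('wrist')
im=cv2.resize(p['img'][150:225,205:285,::-1],(480,450),interpolation=cv2.INTER_CUBIC)
th=np.linspace(0,2*np.pi,40);R=st(q0,np.c_[.002+.023*np.cos(th),.023*np.sin(th),0*th+.017])
cv2.polylines(im,[np.round((proj(R,p)-[204.5,149.5])*6).astype(int)],True,(0,0,255),1)
i2=cv2.resize(w['img'][200:350,190:390,::-1],(600,450),interpolation=cv2.INTER_CUBIC)[:,140:460]
cv2.polylines(i2,[np.round((projw(R,w,s)-[189.5,199.5])*3-[140,0]).astype(int)],True,(0,0,255),1)
cv2.imwrite('pics/c2.png',np.hstack([im,i2]))
E
```

```text
[ 0.50940424 -0.03573175  0.00888883] [-1.06045349 -0.1018723   3.68043578]
```

View pics/c2.png

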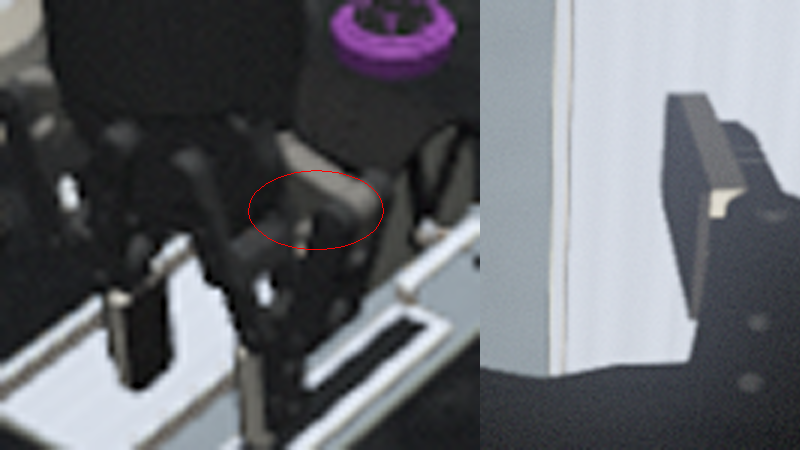

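The lane is clear of the watch and the fingers are 60 mm back. I'll let the bar up slowly and lift away.

Request:
step_arm(increments=[[[0,0,0],[0,0,0.1],0.5],[[0,0,0],[0,0,0.1],0.5],[[0,0,0],[0,0,0.1],0.5],[[0,0,0],[0,0,0.1],0.5],[[0,0,0],[0,0,0.2],0.5],[[0,0,0],[0,0,0.6],0.5],[[0,0,0],[-0.5,0,0.9],0.5],[[0,0,0],[-0.8,0,0.9],0.5]])

```text
time_s: 11.25
eef_pos: [0.4609, -0.0347, 0.1308]
tcp_rot: [[-0.973, -0.229, 0.015], [-0.229, 0.972, -0.059], [-0.001, -0.06, -0.998]]
contact_force: [0.3, 0.2, 0.9]
grip_width: 0.0428
finger_force: 0.0
```

Request:
step_arm(increments=[[[0,0,0],[-0.5,0.8,0.9],0.5],[[0,0,0],[0,0.9,0.5],0.5],[[0,0,0],[0,0.9,0],0.5],[[0,0,0],[0,0.9,0],0.5],[[0,0,0],[0,0,0],0.5],[[0,0,0],[0,0,0],0.5]])

```text
time_s: 12.0
eef_pos: [0.4402, 0.1045, 0.1855]
tcp_rot: [[-0.973, -0.228, 0.013], [-0.229, 0.972, -0.059], [0.001, -0.061, -0.998]]
contact_force: [0.7, 0.4, -0.9]
grip_width: 0.0428
finger_force: 0.0
```

```bash
python3 - <<'E'
from cell import manip, read_camera
import cv2
from h import *
s=manip.sense();print(s['time_s'],s['eef_pos'],s['contact_force'])
p=read_camera('scene');t=read_camera('top')
a=cv2.resize(p['img'][145:270,180:310,::-1],(416,400),interpolation=cv2.INTER_CUBIC)
b=cv2.resize(t['img'][130:250,190:305,::-1],(384,400),interpolation=cv2.INTER_CUBIC)
cv2.imwrite('pics/f.png',np.hstack([a,b]))
E
```

```text
12.0 [0.44018379 0.10447272 0.18547585] [ 0.74947079  0.3886668  -0.8673081 ]
```

View pics/f.png

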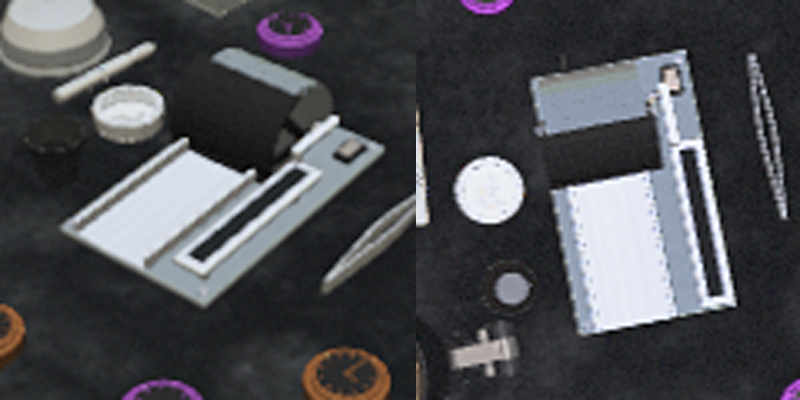

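The shield is shut with the watch inside, the lane is empty, the bar is up and the tools around the lamp look undisturbed, so I'll hand it in.

```bash
python3 -c "
from cell import manip
print(manip.close_job())"
```

```text
the job is handed in; nothing more can be done
None
```

I handed the job in: the watch was pushed until it stalled at the pins (fingertip at the expected home position), the shield shut in front of it, and the tools and tin look unmoved. The closed shield hides the watch, so I couldn't see its final position, and no verdict came back.

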